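# Bring a dosing pump back into service: filter bolts home, dose wheel to 7

### The arm

A 7-joint arm with a two-finger parallel gripper is mounted at the origin on the work surface. World frame = base frame: x ahead of the robot, y to its left, z up, the work surface at z = 0. Lengths are in m, angles in rad, forces in N, time in s.
With the tool pointing down it reaches from about 0.35 to 0.9 m from the base axis. Payload 8.1 kg.
Tool frame: the origin (TCP) lies at the very end of the fingers, on their centre line; the grasp point (between the pads) lies 19 mm behind it (grasp_offset is the distance from the TCP to the grasp point, in m); z points along the fingers, y is the line along which they close (so a half turn about z gives the same grasp; the last joint's range is limited). The gripper opens to 92 mm and grips with 3 to 60 N. Pads are 19 mm wide; open, the fingers measure 130 mm over their backs; the gripper's body (75 mm by 190 mm) begins 47 mm behind the grasp point.
Start: joints at [1.125, 0.434, 0.025, 1.573, -0.012, 1.134, -0.075], TCP at [0.21, -0.589, 0.227] pointing down, gripper open.
Joint ranges: [-2.62, 2.62], [-0.44, 2.09], [-1.27, 1.32], [0.08, 2.57], [-1.32, 4.46], [0.12, 2], [-2.74, 2.74]. Speed limits (rad/s): [2.22, 2.22, 3.01, 3.01, 3.14, 3.14, 3.14].

### API

Orientations are given as a rotation vector (axis times angle).
In Python, from cell import observe, get_image, camera_params, sign_off, silhouettes, grasp_offset gives the robot as it stands. The module is installed in compiled form; this text tells all that it offers.
- The arm moves only by the tool jog_arm, never from a script. Its argument "motion" is a list that holds one entry, the list of rows, each a list of 7 numbers: the shift along the tool's x, y, z in m, then the turn, a rotation vector about the tool's x, y, z in rad, then the closure, from -1 (fully open) to 1 (shut), so that 0 is half open. In form: [[[dx, dy, dz, wx, wy, wz, hand], ...]]. A call has 1 to 10 rows; each row is the pose to reach, as a shift and turn from the pose commanded when the call began, along the tool's axes at that moment; what a row does not reach only later rows make up. A row lasts 1/12 s, in which the tool goes at most 41.7 mm and 7.16 degrees, less where a joint would pass 70% of its speed; a pose out of reach is approached as far as the arm can. A call with a gripper value outside its range is refused whole. The fingers move at their own pace and stop on an object; "force" is the grip in N (left out, the last holds). Time passes only in rows, so rows that repeat a pose let the fingers close. It gives the time, the measured TCP pose, the force, the opening and the grip force at its end, in the units of the state.
- observe(): the state, without advancing time (a new reading comes with each control period).
- get_image(name): name is "scene" or "side" or "wrist"; returns the picture (420x560x3 uint8, red, green, blue); there is no depth.
- camera_params(name): a dict with "vertical_fov" (degrees; the focal length in pixels is half the picture's height over the tangent of half this angle, whatever the lens; pixels are square), "cx", "cy" (the principal point, pixels), "T" (4x4, takes a point from camera to world coordinates). Camera axes: x right, y down, z forward; pixel columns grow to the right and rows downward; lengths in m; the calibration is good to about 2 mm. A picture is of the moment at which its call begins: read the wrist's pose just before it. camera_params takes no time and is no camera call; for the wrist camera it gives the pose at the moment of the call.
- sign_off(): hands the job in; it is judged then, once.
Trained networks look in the newest picture that a camera, given by its name, has taken for a name from the list of things; names that differ only in an ending like _2 or _b are one class to them, and where a whole thing is asked for, a point or a joint stands for the part that bears it (a point fixed in the world has none). Each returns a list of dicts, best first, with "p" (0 to 1); they miss things now and then, are a little off and sometimes report something else, mostly with a low value. They report only what shows in the picture. A call takes as long as a camera call. They do not tell look-alikes from the thing itself.
- silhouettes(query, camera): "mask" (420x560 bool, what is visible of it) and "pixel" ([column, row] in pixels, amid what is visible of it).
The state is a dict: "clock": time; "joints": joint angles; "dq": joint speeds; "joint_efforts": joint torques, N m; "position": TCP position; "ee_rot": TCP orientation; "force": force on the tool from outside, world axes, zero at the start; "ft_torque": the same for the moment, N m; "width": opening from 0.0 (shut) to 1.0 (fully open); "gripper_force": force on a finger pad.
Only numpy, scipy, OpenCV 4.12 (cv2) and the standard library are available. Lean on these libraries where they do the work, as an engineer would, in place of code of your own. Each camera call takes 0.05 s, during which the arm holds its last target. There are 200 camera calls.

### The job

The filter of this dosing pump has just been changed. First turn both red wing bolts on the filter housing clockwise, one after the other, fully home against their stops; then roll the knurled thumbwheel on the pump's sloped console by its edge until the 7 stands in the middle of its window. Leave the two bottles and the spanner where they are.

Things in the scene. Friction and masses are not known exactly. Their poses are not given: they have to be found in the camera images.
- pump: Fixed dosing pump, side-on to the robot, 230 deep (x), 200 wide, 250 mm high; x towards its back, y to its left. Origin on the bench, below where the wheel's middle plane meets the console (85 mm high there), which rises along x at 35 deg: normal (-0.574,0,0.819). Upper module overhangs: front at x = 16 mm, underside 170 mm high: no room for an upright gripper; lean it along the normal.
- wheel_crest (a point): Outermost point of the wheel's rim, mid-width: pump x -8.6, y 0, z 97.3 mm; pump's axes. Black ribbed wheel, 72 mm in diameter, 18 wide, axle along pump y, 36 mm under the crest along the normal. It stands 15 mm out of the panel, 6.5 out of the bezel close on both sides: no room to pinch. Press a shut fingertip on the rim (3 to 20 N), drag along the slope, lift, repeat; it may slip.
- window (a point): Middle of the window, 25 mm to the left (pump +y) of the wheel, 17 mm tall and 21.5 wide, at the bezel's surface 8.5 mm above the panel. Behind it a white drum fixed to the wheel shows one black digit about 11 mm tall, upright for a reader before the pump's front.
- dial (a joint): Turn of the thumbwheel in rad: digit n is centred in the window at n x 0.6283 (7 at 4.398). Grows as the crest is dragged up the slope, towards the pump's back. Stops at -0.3 and 5.95; starts between digits 2 and 5. No clicks: friction (about 0.03 N m) holds it where it is left.
- filter: Filter housing, fixed to the bench: dark foot 130 x 170 x 8 mm, aluminium block 80 x 150 mm with blue cover whose top is 50 mm above the bench. Origin under its centre, x away from the robot at yaw 0, z up.
- bolt_left_grip (a point): Middle of the red wing of the bolt at the housing's y = +48 mm: wing 44 long x 12 thick x 24 mm tall, this point 75 mm above the bench, wing spans heights 61 to 85 mm above the bench; round steel collar of 13 mm radius below it; blue cover at 50 mm. Its x axis lies along the wing and turns with it, y across it, z up.
- bolt_right_grip (a point): The same on the bolt at the housing's y = -48 mm.
- bolt_left (a joint): Turn of that bolt in rad: 0 is the open stop, 1.40 the tight end stop; grows clockwise seen from above. At 0 the wing lies along the housing's x. Starts between 0 and 0.35; friction about 0.05 N m, stays where it is left.
- bolt_right (a joint): The same for the right bolt.
- amber_bottle: Bystander: amber glass bottle with white cap, 68 mm in diameter, 150 mm high, 0.4 kg, origin under its centre. Leave alone.
- clear_bottle: Bystander: clear glass bottle with blue cap, same size, origin under its centre. Leave alone.
- spanner: Bystander: steel spanner 130 mm long lying flat on the bench along its x, between pump and filter housing, origin under its middle. Leave alone.
Not all that is in view belongs to the job. Of the things that look like the filter, the largest one is meant.

How it is judged:
On the way, in this order (a step that is already met when the one before it is completed fails the run):
1. both wing bolts are turned home to their stops (value of joint each of bolt_left, bolt_right above 1.3 rad), for 0.2 s.
2. after that, the 7 is brought to the middle of the window (all of step 1 and value of joint dial between 4.268 and 4.528 rad), for 0.2 s.
At the end, for the whole second after the job is handed in: The 7 stands in the window within 0.13 rad (about 3 mm) of centred and the wheel is at rest; both wing bolts are within 0.1 rad of their tight end stops (all of step 2 and velocity of joint dial between -0.05 and 0.05 rad/s); the robot touches nothing.
It fails at once if amber bottle moved or knocked over (distance of amber_bottle from where it was at the start of the episode above 0.03 m or angle between amber_bottle's own z axis and vertical above 0.3 rad).
It fails at once if clear bottle moved or knocked over (distance of clear_bottle from where it was at the start of the episode above 0.03 m or angle between clear_bottle's own z axis and vertical above 0.3 rad).
It fails at once if spanner moved or knocked over (distance of spanner from where it was at the start of the episode above 0.03 m).
It also fails if it takes over 72 s, if anything falls off the work surface, if the arm or the gripper's body presses on something with over 40 N, if the wrist force passes 120 N, or if a joint passes its speed limit or range.

## Working session

There is one attempt and no reset: what is moved stays moved. The work goes in short steps, Python scripts to look and compute and a tool call to move; the robot and the scene stay as the last step left them, time stands still between calls to the robot, and variables do not carry over. Pictures are saved under pics/ and viewed, at most 10 in all, crops included, and the job is handed in when it is done.

Besides the shell and the picture viewer there is one more tool, called as name([rows], argument=value, ...), one row to a line, values as JSON. jog_arm: Moves the arm, as the interface text tells. Its arguments: {"type":"object","properties":{"motion":{"type":"array"},"force":{"type":"number"}},"required":["motion"]}

```bash
mkdir -p pics; python3 - <<'E'
from cell import *
import cv2,numpy as np
s=observe();print(s['clock'],s['position'],s['ee_rot'],s['width'],grasp_offset if not callable(grasp_offset) else grasp_offset())
a=get_image('scene');b=get_image('side')
for n,i in(('scene',a),('side',b)):
    cv2.imwrite(f'pics/{n}0.png',i[:,:,::-1])
    p=camera_params(n);print(n,p['vertical_fov'],p['cx'],p['cy'],np.round(p['T'],3).tolist())
    for q in('filter','pump','bolt_left','wheel_crest','window','amber_bottle','clear_bottle','spanner'):
        print(q,[(round(d['p'],2),np.round(d['pixel']).tolist(),int(d['mask'].sum())) for d in silhouettes(q,n)])
E
```

```text
0.0 [ 0.20988789 -0.58819205  0.22597822] [-3.09415556e+00 -5.35567370e-01  5.59642911e-04] 0.99721853696849 0.0188
scene 44.42363210970528 279.79824422653707 207.90343866353953 [[0.83, 0.36, -0.426, 1.154], [0.558, -0.549, 0.622, -0.837], [-0.01, -0.754, -0.656, 0.973], [0.0, 0.0, 0.0, 1.0]]
filter [(0.89, [220.0, 284.0], 3266), (0.72, [150.0, 266.0], 1568), (0.61, [309.0, 326.0], 2212)]
pump [(0.96, [294.0, 162.0], 8606)]
bolt_left [(0.46, [230.0, 254.0], 212), (0.46, [153.0, 244.0], 119), (0.16, [211.0, 280.0], 210)]
wheel_crest [(0.9, [293.0, 166.0], 8607)]
window [(0.94, [297.0, 163.0], 8634)]
amber_bottle [(0.86, [159.0, 324.0], 1604)]
clear_bottle []
spanner []
side 47.76294707371965 279.71466932985743 208.96000443867499 [[0.851, 0.397, -0.344, 1.102], [0.525, -0.651, 0.548, -0.832], [-0.006, -0.648, -0.762, 1.237], [0.0, 0.0, 0.0, 1.0]]
filter [(0.98, [238.0, 271.0], 2214), (0.69, [179.0, 258.0], 1108), (0.57, [307.0, 304.0], 1376)]
pump [(0.96, [294.0, 163.0], 6085)]
bolt_left [(0.47, [307.0, 290.0], 75), (0.4, [239.0, 247.0], 98)]
wheel_crest [(0.8, [294.0, 164.0], 6112)]
window [(0.72, [288.0, 160.0], 6170)]
amber_bottle [(0.6, [190.0, 316.0], 912)]
clear_bottle [(0.86, [344.0, 135.0], 613)]
spanner [(0.76, [261.0, 215.0], 187)]
```

```bash
python3 - <<'E'
import cv2,numpy as np
a=cv2.imread('pics/scene0.png')
c=cv2.resize(a[60:400,90:420],None,fx=1.75,fy=1.75,interpolation=cv2.INTER_CUBIC);cv2.imwrite('pics/c1.png',c);print(c.shape)
E
```

```text
(595, 578, 3)
```

View pics/c1.png

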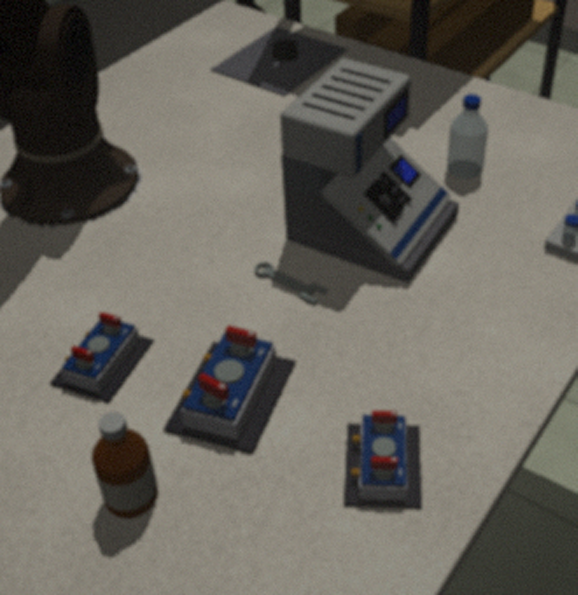

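```bash
cat > h.py <<'E'
from cell import *
import cv2,numpy as np
from scipy.spatial.transform import Rotation as R
def ray(cam,px,P=None):
    p=P or camera_params(cam);f=210/np.tan(np.radians(p['vertical_fov']/2));T=np.array(p['T'])
    d=T[:3,:3]@[(px[0]-p['cx'])/f,(px[1]-p['cy'])/f,1];return T[:3,3],d/np.linalg.norm(d)
def plane(cam,px,z,P=None):
    o,d=ray(cam,px,P);return o+d*(z-o[2])/d[2]
def tri(rays):
    A=sum(np.eye(3)-np.outer(d,d) for o,d in rays);b=sum((np.eye(3)-np.outer(d,d))@o for o,d in rays);return np.linalg.solve(A,b)
def proj(cam,X,P=None):
    p=P or camera_params(cam);f=210/np.tan(np.radians(p['vertical_fov']/2));T=np.array(p['T'])
    c=(np.atleast_2d(X)-T[:3,3])@T[:3,:3];return np.c_[f*c[:,0]/c[:,2]+p['cx'],f*c[:,1]/c[:,2]+p['cy']]
def red(im):
    r=im.astype(int);m=((r[...,0]>90)&(r[...,0]>2.2*r[...,1])&(r[...,0]>2.2*r[...,2])).astype(np.uint8)
    n,l,st,c=cv2.connectedComponentsWithStats(m);return [(c[i],st[i,4]) for i in range(1,n) if st[i,4]>25]
E
python3 - <<'E'
from h import *
np.set_printoptions(precision=3,suppress=True)
for n in('scene','side'):
    im=cv2.imread(f'pics/{n}0.png')[:,:,::-1]
    for c,a in red(im):print(n,c,a,plane(n,c,.073))
# pump base corners from crop
for q in((408,278),(457,212),(288,238)): print(plane('scene',(q[0]/1.75+90,q[1]/1.75+60),0))
for q in((264,270),(312,298)): print('span',plane('scene',(q[0]/1.75+90,q[1]/1.75+60),0))
print('amber',plane('scene',(130/1.75+90,505/1.75+60),0),'clear',plane('scene',(467/1.75+90,172/1.75+60),0))
print(camera_params('wrist'), observe()['position'])
E
```

```text
scene [209.594 276.844] 32 [ 0.569 -0.275  0.073]
scene [307.963 321.963] 27 [ 0.825 -0.257  0.073]
side [227.296 272.296] 27 [ 0.573 -0.278  0.073]
[0.65  0.113 0.   ]
[ 0.635  0.308 -0.   ]
[0.429 0.089 0.   ]
span [0.445 0.001 0.   ]
span [ 0.548 -0.01   0.   ]
amber [ 0.572 -0.445  0.   ] clear [ 0.594  0.425 -0.   ]
{'vertical_fov': 59.787675369733556, 'cx': 274.4582202810379, 'cy': 208.6986314431683, 'T': array([[ 0.337, -0.908, -0.25 ,  0.278],
       [-0.942, -0.325, -0.089, -0.566],
       [-0.   ,  0.266, -0.964,  0.384],
       [ 0.   ,  0.   ,  0.   ,  1.   ]])} [ 0.21  -0.589  0.227]
```

jog_arm([
  [[0.405, -0.214, -0.053, 0, 0, 0, -1], [0.405, -0.214, -0.053, 0, 0, 0, -1], [0.405, -0.214, -0.053, 0, 0, 0, -1], [0.405, -0.214, -0.053, 0, 0, 0, -1], [0.405, -0.214, -0.053, 0, 0, 0, -1], [0.405, -0.214, -0.053, 0, 0, 0, -1], [0.405, -0.214, -0.053, 0, 0, 0, -1], [0.405, -0.214, -0.053, 0, 0, 0, -1], [0.405, -0.214, -0.053, 0, 0, 0, -1], [0.405, -0.214, -0.053, 0, 0, 0, -1]],
])

```text
clock: 1.73
position: [0.4908, -0.2819, 0.2752]
ee_rot: [3.095, 0.535, 0.001]
force: [0.4, -0.5, -0.2]
width: 1.001
gripper_force: 0.0
```

```bash
python3 - <<'E'
from h import *
np.set_printoptions(precision=4,suppress=True)
s=observe();print(s['clock'],s['position'],s['ee_rot'],np.array(s['joints']))
P=camera_params('wrist');im=get_image('wrist');cv2.imwrite('pics/w1.png',im[:,:,::-1])
print(red(im))
for q in('filter','bolt_left'):
  for d in silhouettes(q,'wrist'):print(q,round(d['p'],2),d['pixel'],d['mask'].sum(),plane('wrist',d['pixel'],.07,P))
E
```

```text
1.7333 [ 0.4908 -0.2819  0.2752] [3.0951 0.5354 0.0008] [ 0.5288  0.3096 -0.135   1.6398  0.0443  1.1945 -0.8444]
[(array([198.1927,  87.8802]), np.int32(384)), (array([302.402,  93.5  ]), np.int32(408)), (array([209.525 , 276.9875]), np.int32(80)), (array([274.1, 280. ]), np.int32(40))]
filter 0.91 [244.6, 255.9] 6047 [ 0.4051 -0.28    0.07  ]
filter 0.63 [256.7, 88.4] 18430 [ 0.5703 -0.237   0.07  ]
filter 0.4 [446.7, 162.9] 6530 [ 0.5673 -0.438   0.07  ]
bolt_left 0.68 [203.2, 85.4] 968 [ 0.5559 -0.1887  0.07  ]
```

View pics/w1.png

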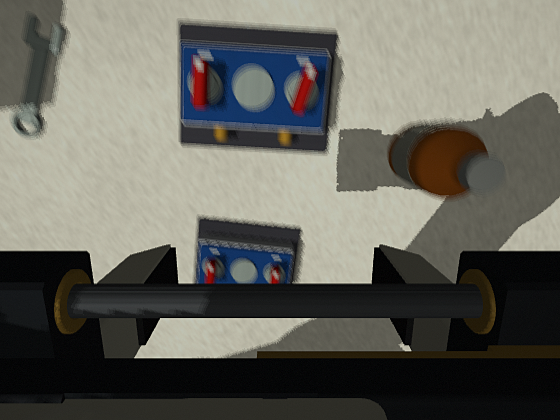

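```bash
python3 - <<'E'
from h import *
np.set_printoptions(precision=4,suppress=True)
P=camera_params('wrist');im=cv2.imread('pics/w1.png')[:,:,::-1]
for c,a in red(im)[:2]:print(c,plane('wrist',c,.075,P))
hsv=cv2.cvtColor(im[:,:,::-1].copy(),cv2.COLOR_BGR2HSV)
m=cv2.inRange(hsv,(105,120,40),(130,255,255));m[200:]=0
m=cv2.morphologyEx(m,cv2.MORPH_CLOSE,np.ones((25,25)))
b=cv2.boxPoints(cv2.minAreaRect(cv2.findNonZero(m)));print('blue',b)
W=np.array([plane('wrist',q,.05,P) for q in b]);print(W);print(np.linalg.norm(np.diff(W,axis=0),axis=1),W.mean(0))
for i in range(2):
  e=W[i+1]-W[i];print('dir',np.degrees(np.arctan2(e[1],e[0])))
for cam in('scene','side'):
  get_image(cam)
  for q in('amber_bottle','clear_bottle','spanner'):
    for d in silhouettes(q,cam):
      ys,xs=np.where(d['mask']);print(cam,q,round(d['p'],2),d['pixel'],'mid z=.075',plane(cam,d['pixel'],0 if q=='spanner' else .075), 'bottom',plane(cam,(np.median(xs[ys>ys.max()-3]),ys.max()),0))
E
```

```text
[198.1927  87.8802] [ 0.5535 -0.183   0.075 ]
[302.402  93.5  ] [ 0.5822 -0.2759  0.075 ]
blue [[176.4895 118.4236]
 [181.0842  42.6112]
 [327.5764  51.4895]
 [322.9817 127.3019]]
[[ 0.5171 -0.1658  0.05  ]
 [ 0.5872 -0.1502  0.05  ]
 [ 0.6284 -0.2861  0.05  ]
 [ 0.5602 -0.309   0.05  ]]
[0.0717 0.142  0.072 ] [ 0.5732 -0.2278  0.05  ]
dir 12.516103182484745
dir -73.11498759636437
scene amber_bottle 0.87 [156.7, 323.3] mid z=.075 [ 0.56   -0.4385  0.075 ] bottom [ 0.5793 -0.4598  0.    ]
scene clear_bottle 0.97 [356.4, 138.1] mid z=.075 [0.5855 0.4234 0.075 ] bottom [0.5985 0.4097 0.    ]
scene spanner 0.76 [255.3, 221.7] mid z=.075 [ 0.4972 -0.0012  0.    ] bottom [ 0.5508 -0.0206  0.    ]
side amber_bottle 0.6 [192.1, 315.1] mid z=.075 [ 0.5723 -0.4393  0.075 ] bottom [ 0.5768 -0.4586  0.    ]
side clear_bottle 0.98 [342.1, 136.8] mid z=.075 [0.5898 0.4214 0.075 ] bottom [0.6002 0.4072 0.    ]
side spanner 0.51 [260.1, 215.4] mid z=.075 [ 0.5012 -0.0003  0.    ] bottom [ 0.5506 -0.0187  0.    ]
```

jog_arm([
  [[0.04, -0.024, 0.105, 0, 0, 0, -1], [0.04, -0.024, 0.105, 0, 0, 0, -1], [0.04, -0.024, 0.105, 0, 0, 0, -1], [0.04, -0.024, 0.105, 0, 0, 0, -1], [0.04, -0.024, 0.105, 0, 0, 0, -1]],
])

```text
clock: 2.7
position: [0.5185, -0.2472, 0.1686]
ee_rot: [-3.094, -0.537, 0.004]
force: [0.4, -0.5, 0.9]
width: 1.001
gripper_force: 0.0
```

```bash
python3 - <<'E'
from h import *
np.set_printoptions(precision=4,suppress=True)
s=observe();print(s['clock'],s['position'],s['ee_rot'])
P=camera_params('wrist');im=get_image('wrist');cv2.imwrite('pics/w2.png',im[:,:,::-1])
r=im.astype(int);m=((r[...,0]>70)&(r[...,0]>1.8*r[...,1])&(r[...,0]>1.8*r[...,2])).astype(np.uint8);m[230:]=0
n,l,st,c=cv2.connectedComponentsWithStats(m)
for i in range(1,n):
  if st[i,4]>100:
    print(c[i],st[i],plane('wrist',c[i],.075,P),cv2.minAreaRect(cv2.findNonZero((l==i).astype(np.uint8))))
E
```

```text
2.7 [ 0.5185 -0.2472  0.1686] [-3.0937 -0.5366  0.0044]
[208.2408 139.1781] [ 199  103   20   67 1005] [ 0.5521 -0.1886  0.075 ] ((208.18251037597656, 136.02786254882812), (17.495635986328125, 66.3121337890625), 2.337306022644043)
[352.0444 145.2402] [ 335  113   39   65 1170] [ 0.5812 -0.2818  0.075 ] ((351.7930603027344, 144.01724243164062), (22.28343963623047, 67.03601837158203), 21.80141258239746)
[541.5822 219.8655] [513 205  47  25 766] [ 0.5783 -0.4305  0.075 ] ((536.0, 217.0), (24.0, 46.0), 90.0)
```

View pics/w2.png

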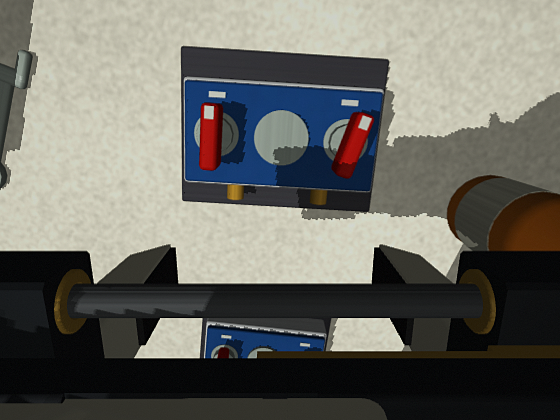

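```bash
python3 - <<'E'
from h import *
np.set_printoptions(precision=4,suppress=True)
P=camera_params('wrist')
for z in(.075,.085):
  A=[]
  for c,L,a in(((208.2,136),33,2.34),((351.8,144),33,21.8)):
    u=np.array([np.sin(np.radians(a)),-np.cos(np.radians(a))])*L
    p=[plane('wrist',np.array(c)+k*u,z,P) for k in(-1,0,1)];e=p[2]-p[0]
    A.append(p[1]);print(z,p[1],'len',np.linalg.norm(e),'ang',np.degrees(np.arctan2(e[1],e[0])))
  d=A[1]-A[0];print(np.linalg.norm(d),'yaw',np.degrees(np.arctan2(d[1],d[0]))+90)
s=observe();print(np.degrees(R.from_rotvec(s['ee_rot']).as_euler('zyx')),R.from_rotvec(s['ee_rot']).as_matrix())
E
```

```text
0.075 [ 0.555  -0.1891  0.075 ] len 0.04432311394581269 ang 14.524092605844984
0.075 [ 0.5829 -0.2832  0.075 ] len 0.04393275245250178 ang 0.4658615051694496
0.09814788816181512 yaw 16.513239456312363
0.085 [ 0.5563 -0.1906  0.085 ] len 0.04256931203178718 ang 14.524092605844984
0.085 [ 0.5831 -0.2809  0.085 ] len 0.04219439658170714 ang 0.4658615051694556
0.09426431729343726 yaw 16.513239456312405
[-19.6053  -0.0114 179.9715] [[ 0.942   0.3355 -0.0002]
 [ 0.3355 -0.942  -0.0005]
 [-0.0004  0.0004 -1.    ]]
```

jog_arm([
  [[0.054, -0.041, 0.03, 0, 0, 0.09, 0], [0.054, -0.041, 0.03, 0, 0, 0.09, 0], [0.054, -0.041, 0.03, 0, 0, 0.09, 0], [0.054, -0.041, 0.06, 0, 0, 0.09, 0], [0.054, -0.041, 0.09, 0, 0, 0.09, 0], [0.054, -0.041, 0.105, 0, 0, 0.09, 0], [0.054, -0.041, 0.105, 0, 0, 0.09, 0], [0.054, -0.041, 0.105, 0, 0, 0.09, 0.2]],
], force=15)

```text
clock: 3.42
position: [0.5569, -0.1922, 0.0661]
ee_rot: [3.116, 0.394, 0.001]
force: [-0.1, 0.1, 0.7]
width: 0.474
gripper_force: 0.0
```

jog_arm([
  [[0, 0, 0, 0, 0, 0, 1], [0, 0, 0, 0, 0, 0, 1], [0, 0, 0, 0, 0, 0, 1], [0, 0, 0, 0, 0, 0, 1], [0, 0, 0, 0, 0, 0, 1], [0, 0, 0, 0, 0, 0, 1]],
], force=15)

```text
clock: 3.92
position: [0.5565, -0.1875, 0.0657]
ee_rot: [-3.113, -0.399, -0.0]
force: [-4.5, 8.8, 10.5]
width: 0.131
gripper_force: 15.0
```

jog_arm([
  [[0, -0.005, 0, 0, 0, 0.05, 1], [0, -0.005, 0, 0, 0, 0.17, 1], [0, -0.005, 0, 0, 0, 0.29, 1], [0, -0.005, 0, 0, 0, 0.41, 1], [0, -0.005, 0, 0, 0, 0.53, 1], [0, -0.005, 0, 0, 0, 0.65, 1], [0, -0.005, 0, 0, 0, 0.77, 1], [0, -0.005, 0, 0, 0, 0.77, 1]],
])

```text
clock: 4.58
position: [0.556, -0.1895, 0.0658]
ee_rot: [3.03, -0.818, 0.006]
force: [0.7, -9.6, 0.7]
width: 0.127
gripper_force: 15.0
```

jog_arm([
  [[0.002, 0.0035, 0, 0, 0, 0.12, 1], [0.002, 0.0035, 0, 0, 0, 0.24, 1], [0.002, 0.0035, 0, 0, 0, 0.36, 1], [0.002, 0.0035, 0, 0, 0, 0.48, 1], [0.002, 0.0035, 0, 0, 0, 0.6, 1], [0.002, 0.0035, 0, 0, 0, 0.66, 1], [0.002, 0.0035, 0, 0, 0, 0.66, 1]],
])

```text
clock: 5.17
position: [0.555, -0.191, 0.0657]
ee_rot: [2.608, -1.749, 0.001]
force: [-4.3, -3.2, 6.8]
width: 0.134
gripper_force: 15.4
```

```bash
python3 - <<'E'
from h import *
s=observe();print(s['clock'],s['ft_torque'],np.degrees(R.from_rotvec(s['ee_rot']).as_euler('zyx')),np.round(s['joints'],2))
E
```

```text
5.1667 [-0.45762631  0.89262449  0.37270238] [6.76922743e+01 1.16339732e-02 1.79921643e+02] [ 0.05  0.56  0.26  1.85 -0.2   0.75 -2.33]
```

jog_arm([
  [[0, 0, 0, 0, 0, -0.05, 0], [0, 0, 0, 0, 0, -0.05, 0], [0, 0, 0, 0, 0, -0.05, 0], [0, 0, -0.04, 0, 0, -0.05, 0], [0, 0, -0.075, 0, 0, -0.1, 0], [0.02, 0, -0.075, 0, 0, -0.22, 0], [0.04, 0.004, -0.075, 0, 0, -0.34, 0], [0.06, 0.006, -0.075, 0, 0, -0.46, 0], [0.08, 0.008, -0.075, 0, 0, -0.58, 0], [0.095, 0.0086, -0.075, 0, 0, -0.7, 0]],
])

```text
clock: 6.0
position: [0.5838, -0.2828, 0.1399]
ee_rot: [3.053, -0.737, 0.001]
force: [0.1, -0.1, 0.4]
width: 0.5
gripper_force: 0.0
```

jog_arm([
  [[0, 0, 0, 0, 0, -0.12, 0], [0, 0, 0, 0, 0, -0.24, 0], [0, 0, 0, 0, 0, -0.36, 0], [0, 0, 0, 0, 0, -0.48, 0], [0, 0, 0, 0, 0, -0.49, 0], [0, 0, 0, 0, 0, -0.49, 0], [0, 0, 0, 0, 0, -0.49, 0]],
])

```text
clock: 6.58
position: [0.5837, -0.281, 0.1397]
ee_rot: [-3.141, -0.013, -0.0]
force: [0.5, -0.8, 0.7]
width: 0.502
gripper_force: 0.0
```

```bash
python3 - <<'E'
from h import *
s=observe();print(s['clock'],s['position'],s['force'],np.degrees(R.from_rotvec(s['ee_rot']).as_euler('zyx')),np.round(s['joints'],2),s['width'])
E
```

```text
6.5833 [ 0.58369074 -0.28095573  0.13965195] [ 0.48482932 -0.83493468  0.68012639] [-4.74610943e-01  6.79684429e-03 -1.79990508e+02] [ 0.37  0.55 -0.01  1.61  0.    0.98 -1.2 ] 0.5020279365921928
```

Yaw 0.5° as wanted; descend and grip the right wing.

jog_arm([
  [[0, 0, 0.035, 0, 0, 0, 0], [0, 0, 0.065, 0, 0, 0, 0], [0, 0, 0.075, 0, 0, 0, 0], [0, 0, 0.075, 0, 0, 0, 0.3], [0, 0, 0.075, 0, 0, 0, 1], [0, 0, 0.075, 0, 0, 0, 1], [0, 0, 0.075, 0, 0, 0, 1], [0, 0, 0.075, 0, 0, 0, 1], [0, 0, 0.075, 0, 0, 0, 1], [0, 0, 0.075, 0, 0, 0, 1]],
])

```text
clock: 7.42
position: [0.5845, -0.2803, 0.066]
ee_rot: [-3.141, -0.021, -0.003]
force: [-0.9, 2.9, 5.6]
width: 0.131
gripper_force: 15.0
```

jog_arm([
  [[0, 0, 0, 0, 0, 0.12, 1], [0, 0, 0, 0, 0, 0.24, 1], [0, 0, 0, 0, 0, 0.36, 1], [0, 0, 0, 0, 0, 0.48, 1], [0, 0, 0, 0, 0, 0.6, 1], [0, 0, 0, 0, 0, 0.72, 1], [0, 0, 0, 0, 0, 0.84, 1], [0, 0, 0, 0, 0, 0.96, 1], [0, 0, 0, 0, 0, 1.08, 1], [0, 0, 0, 0, 0, 1.19, 1]],
])

```text
clock: 8.25
position: [0.5823, -0.284, 0.066]
ee_rot: [2.603, -1.753, 0.002]
force: [-5.1, -7.2, 5.8]
width: 0.139
gripper_force: 15.7
```

jog_arm([
  [[0, 0, 0, 0, 0, 0, 1], [0, 0, 0, 0, 0, 0, 1], [0, 0, 0, 0, 0, 0, 1]],
])

```text
clock: 8.5
position: [0.5824, -0.2841, 0.0659]
ee_rot: [2.608, -1.745, 0.002]
force: [-5.6, -6.0, 5.8]
width: 0.134
gripper_force: 15.2
```

```bash
python3 - <<'E'
from h import *
s=observe();print(s['clock'],s['force'],s['ft_torque'],np.degrees(R.from_rotvec(s['ee_rot']).as_euler('zyx')),np.round(s['joints'],2))
E
```

```text
8.5 [-5.59065125 -5.98100854  5.83422681] [-1.23380814  1.36395699  0.29090786] [ 6.75639328e+01 -2.89218630e-02  1.79794594e+02] [ 0.16  0.64  0.32  1.7  -0.25  0.84 -2.16]
```

jog_arm([
  [[0, 0, 0, 0, 0, -0.05, 0], [0, 0, 0, 0, 0, -0.05, 0], [0, 0, 0, 0, 0, -0.05, 0], [0, 0, -0.04, 0, 0, -0.05, 0], [0, 0, -0.08, 0, 0, -0.1, 0], [0, 0, -0.12, 0, 0, -0.22, 0], [0, 0, -0.16, 0, 0, -0.34, 0], [0, 0, -0.18, 0, 0, -0.46, 0], [0, 0, -0.2, 0, 0, -0.58, 0], [0, 0, -0.2, 0, 0, -0.7, 0]],
])

```text
clock: 9.33
position: [0.5857, -0.2815, 0.27]
ee_rot: [3.054, -0.735, 0.012]
force: [-0.3, -0.4, -0.1]
width: 0.496
gripper_force: 0.0
```

jog_arm([
  [[0, 0, 0, 0, 0, -0.12, 0], [0, 0, 0, 0, 0, -0.24, 0], [0, 0, 0, 0, 0, -0.36, 0], [0, 0, 0, 0, 0, -0.48, 0], [0, 0, 0, 0, 0, -0.57, 0], [0, 0, 0, 0, 0, -0.57, 0], [0, 0, 0, 0, 0, -0.57, 0]],
])

```text
clock: 9.92
position: [0.5837, -0.2807, 0.2647]
ee_rot: [-3.138, -0.14, -0.0]
force: [-0.3, 0.1, -0.3]
width: 0.498
gripper_force: 0.0
```

```bash
python3 - <<'E'
from h import *
np.set_printoptions(precision=3,suppress=True)
s=observe();print(s['clock'],s['position'],R.from_rotvec(s['ee_rot']).as_matrix(),np.round(s['joints'],2))
print('wheel~',plane('scene',(311.7,171.4),.095))
for c in('scene','side'):
  get_image(c)
  for d in silhouettes('pump',c)[:1]:
    h=cv2.convexHull(cv2.findNonZero(d['mask'].astype(np.uint8)));a=cv2.approxPolyDP(h,4,True)[:,0];print(c,d['p'],a.tolist())
    print([plane(c,q,0)[:2] for q in a])
P=camera_params('wrist');im=get_image('wrist');cv2.imwrite('pics/w3.png',im[:,:,::-1])
cv2.imwrite('pics/s3.png',cv2.resize(get_image('scene')[100:250,230:390,::-1],None,fx=4,fy=4,interpolation=cv2.INTER_CUBIC))
cv2.imwrite('pics/j3.png',np.hstack([cv2.resize(cv2.imread('pics/w3.png'),(420,315)),cv2.resize(cv2.imread('pics/s3.png'),(336,315))]))
E
```

```text
9.9167 [ 0.584 -0.281  0.265] [[ 0.996  0.089  0.   ]
 [ 0.089 -0.996  0.   ]
 [ 0.    -0.    -1.   ]] [ 0.32  0.45  0.07  1.46 -0.03  1.24 -1.09]
wheel~ [0.571 0.175 0.095]
scene 0.98 [[322, 220], [253, 194], [250, 124], [285, 93], [323, 103], [351, 176]]
[array([0.65 , 0.107]), array([0.42 , 0.094]), array([0.18 , 0.404]), array([0.16 , 0.659]), array([0.323, 0.673]), array([0.622, 0.331])]
side 0.69 [[315, 212], [256, 190], [253, 139], [282, 104], [314, 115], [337, 172]]
[array([0.652, 0.109]), array([0.425, 0.09 ]), array([0.265, 0.31 ]), array([0.246, 0.557]), array([0.397, 0.563]), array([0.629, 0.319])]
```

View pics/j3.png

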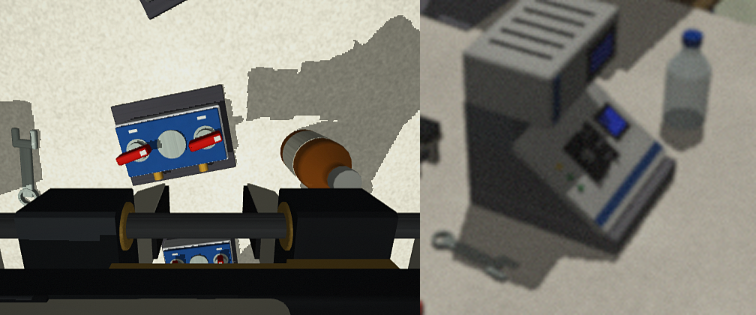

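jog_arm([
  [[0.0727, -0.4543, 0.016, 0.007, -0.61, 0.023, 0], [0.0727, -0.4543, 0.016, 0.007, -0.61, 0.023, 0], [0.0727, -0.4543, 0.016, 0.007, -0.61, 0.023, 0], [0.0727, -0.4543, 0.016, 0.007, -0.61, 0.023, 0], [0.0727, -0.4543, 0.016, 0.007, -0.61, 0.023, 0], [0.0727, -0.4543, 0.016, 0.007, -0.61, 0.023, 0], [0.0727, -0.4543, 0.016, 0.007, -0.61, 0.023, 0], [0.0727, -0.4543, 0.016, 0.007, -0.61, 0.023, 0], [0.0727, -0.4543, 0.016, 0.007, -0.61, 0.023, 0], [0.0727, -0.4543, 0.016, 0.007, -0.61, 0.023, 0]],
])

```text
clock: 11.05
position: [0.6111, 0.1367, 0.2499]
ee_rot: [2.974, 0.102, -0.937]
force: [0.0, 0.0, 0.6]
width: 0.502
gripper_force: 0.0
```

jog_arm([
  [[0, -0.045, 0, 0, 0, 0, 0], [0, -0.045, 0, 0, 0, 0, 0], [0, -0.045, 0, 0, 0, 0, 0], [0, -0.045, 0, 0, 0, 0, 0], [0, -0.045, 0, 0, 0, 0, 0]],
])

```text
clock: 11.47
position: [0.6084, 0.1779, 0.2501]
ee_rot: [2.974, 0.099, -0.936]
force: [-0.4, -0.6, 0.4]
width: 0.501
gripper_force: 0.0
```

```bash
python3 - <<'E'
from h import *
np.set_printoptions(precision=3,suppress=True)
s=observe();print(s['clock'],s['position'],R.from_rotvec(s['ee_rot']).as_matrix(),np.round(s['joints'],2),s['dq'])
im=get_image('wrist');cv2.imwrite('pics/w4.png',im[:,:,::-1])
cv2.imwrite('pics/w4r.png',im[::-1,::-1,::-1])
for q in('window','wheel_crest'):print([(d['p'],d['pixel'],d['mask'].sum()) for d in silhouettes(q,'wrist')])
E
```

```text
11.4667 [0.608 0.178 0.25 ] [[ 0.818  0.067 -0.571]
 [ 0.054 -0.998 -0.04 ]
 [-0.573  0.002 -0.82 ]] [-0.31  0.86  0.05  0.91 -0.16  1.97 -1.79] [ 0.013 -0.005  0.003  0.003 -0.002  0.002  0.   ]
[(0.58, [255.2, 136.0], np.int64(68557))]
[(0.62, [255.1, 142.2], np.int64(68606))]
```

View pics/w4.png

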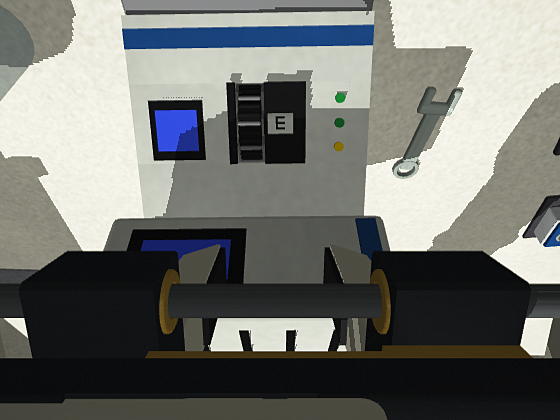

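```bash
python3 - <<'E'
from h import *
np.set_printoptions(precision=4,suppress=True)
im=cv2.imread('pics/w4.png');P=camera_params('wrist');s=observe();M=R.from_rotvec(s['ee_rot']).as_matrix()
c=plane('wrist',(250.5,122.5),.0973,P);w=plane('wrist',(280.5,123.5),.092,P)
print('crest',c,'win',w,'tool-frame crest',M.T@(c-s['position']),'win',M.T@(w-s['position']))
# panel edges yaw: blue stripe / bezel
for a,b,z in (((228,163),(306,163),.085),((123,48),(373,48),.05),((142,216),(366,216),.14)):
  d=plane('wrist',b,z,P)-plane('wrist',a,z,P);print(np.linalg.norm(d),np.degrees(np.arctan2(d[1],d[0])))
cr=im[75:170,220:315];cv2.imwrite('pics/z4.png',cv2.resize(cr[::-1,::-1],None,fx=6,fy=6,interpolation=cv2.INTER_CUBIC))
E
```

```text
crest [0.5751 0.1936 0.0973] win [0.5717 0.169  0.092 ] tool-frame crest [ 0.0612 -0.0182  0.1438] win [0.0601 0.0061 0.1511]
0.07367552506821105 -86.16778592969285
0.20205000448162624 -86.15048636939123
0.1953626114637726 -86.18029258957512
```

View pics/z4.png

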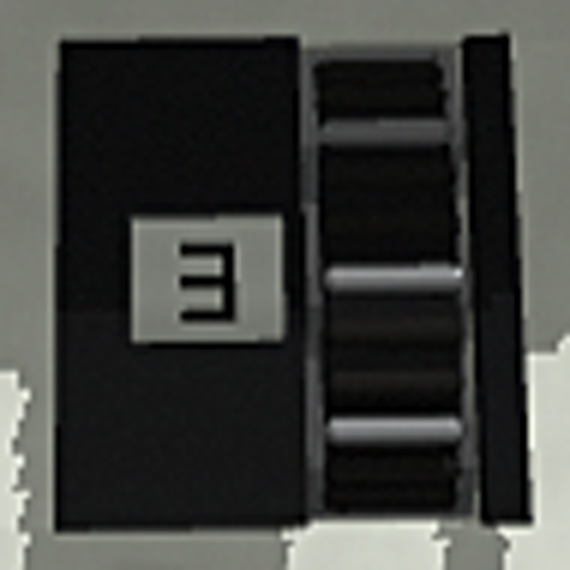

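jog_arm([
  [[0.074, -0.018, 0.06, 0, 0, 0, 1], [0.074, -0.018, 0.06, 0, 0, 0, 1], [0.074, -0.018, 0.06, 0, 0, 0, 1], [0.074, -0.018, 0.09, 0, 0, 0, 1], [0.074, -0.018, 0.12, 0, 0, 0, 1], [0.074, -0.018, 0.13, 0, 0, 0, 1], [0.074, -0.018, 0.13, 0, 0, 0, 1], [0.074, -0.018, 0.13, 0, 0, 0, 1], [0.074, -0.018, 0.13, 0, 0, 0, 1]],
])

```text
clock: 12.37
position: [0.5943, 0.1961, 0.1027]
ee_rot: [2.977, 0.102, -0.933]
force: [1.2, 0.1, 0.5]
width: 0.003
gripper_force: 0.0
```

```bash
cat > st.py <<'E'
from h import *
np.set_printoptions(precision=4,suppress=True)
s=observe();M=R.from_rotvec(s['ee_rot']).as_matrix();p=s['position']
print(s['clock'],p,'crest in tool',M.T@(np.array([.5751,.1936,.0973])-p),'F tool',M.T@s['force'],np.round(s['joints'],2),s['width'],np.degrees(R.from_rotvec(s['ee_rot']).as_euler('zyx')))
E
python3 st.py; python3 - <<'E'
from h import *
P=camera_params('wrist');im=get_image('wrist');cv2.imwrite('pics/w5.png',im[:,:,::-1]);print(proj('wrist',[[.5751,.1936,.0973],[.5717,.169,.092]],P))
E
```

```text
12.3667 [0.5943 0.1961 0.1027] crest in tool [-0.0128  0.0012  0.0155] F tool [ 0.7392 -0.0324 -1.129 ] [-0.33  0.94  0.03  1.11 -0.16  1.69 -1.78] 0.0029853148252717526 [ -4.7609 -34.718  177.2859]
[[274.49200275 278.04666839]
 [319.48964205 273.98776563]]
```

View pics/w5.png

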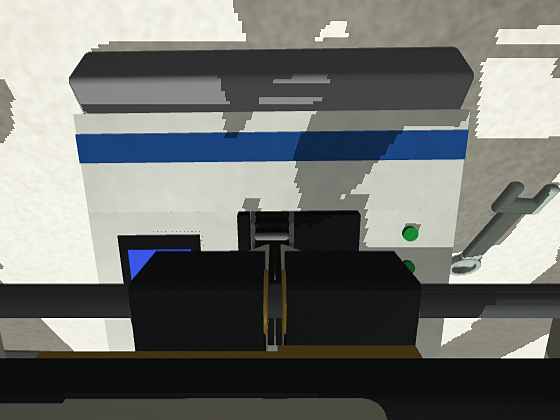

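jog_arm([
  [[0, 0.001, 0.008, 0, 0, 0, 1], [0, 0.001, 0.014, 0, 0, 0, 1], [0, 0.001, 0.017, 0, 0, 0, 1], [0, 0.001, 0.017, 0, 0, 0, 1]],
])

```text
clock: 12.75
position: [0.5845, 0.1946, 0.0875]
ee_rot: [2.977, 0.102, -0.932]
force: [4.0, -0.6, 3.3]
width: -0.001
gripper_force: 2.2
```

```bash
python3 st.py
```

```text
12.75 [0.5845 0.1946 0.0875] crest in tool [-0.0134  0.0003 -0.0026] F tool [ 1.3781  0.8647 -4.9787] [-0.34  0.93  0.03  1.15 -0.16  1.65 -1.78] -0.0005573449285926794 [ -4.7801 -34.659  177.2661]
```

jog_arm([
  [[0, 0, 0.001, 0, 0, 0, 1], [-0.0044, 0, -0.0002, 0, 0, 0, 1], [-0.009, 0, -0.0013, 0, 0, 0, 1], [-0.0134, 0, -0.0016, 0, 0, 0, 1], [-0.018, 0, -0.0013, 0, 0, 0, 1], [-0.0224, 0, -0.0002, 0, 0, 0, 1], [-0.0268, 0, 0.001, 0, 0, 0, 1], [-0.0268, 0, 0.001, 0, 0, 0, 1]],
])

```text
clock: 13.42
position: [0.5619, 0.193, 0.1037]
ee_rot: [2.977, 0.102, -0.931]
force: [7.1, -1.4, 11.8]
width: 0.005
gripper_force: 6.8
```

```bash
python3 st.py
```

```text
13.4167 [0.5619 0.193  0.1037] crest in tool [ 0.0146  0.0003 -0.0023] F tool [ -0.9752   1.9268 -13.6403] [-0.34  0.88  0.02  1.23 -0.16  1.62 -1.78] 0.004713414114613668 [ -4.7895 -34.6295 177.2768]
```

jog_arm([
  [[0, 0, -0.012, 0, 0, 0, 1], [0.013, 0, -0.014, 0, 0, 0, 1], [0.0275, 0, -0.012, 0, 0, 0, 1], [0.0275, 0, -0.012, 0, 0, 0, 1], [0.0275, 0, -0.005, 0, 0, 0, 1], [0.0275, 0, 0, 0, 0, 0, 1], [0.0275, 0, 0, 0, 0, 0, 1]],
])

```text
clock: 14.0
position: [0.5843, 0.1949, 0.0866]
ee_rot: [2.978, 0.103, -0.93]
force: [6.1, 0.4, 3.8]
width: 0.008
gripper_force: 8.6
```

jog_arm([
  [[0, 0, 0, 0, 0, 0, 1], [-0.0044, 0, -0.0012, 0, 0, 0, 1], [-0.009, 0, -0.0022, 0, 0, 0, 1], [-0.0134, 0, -0.0025, 0, 0, 0, 1], [-0.018, 0, -0.0022, 0, 0, 0, 1], [-0.0224, 0, -0.0012, 0, 0, 0, 1], [-0.0268, 0, 0, 0, 0, 0, 1], [-0.0268, 0, 0, 0, 0, 0, 1]],
])

```text
clock: 14.67
position: [0.5616, 0.1932, 0.1034]
ee_rot: [2.977, 0.103, -0.933]
force: [5.7, -0.8, 12.3]
width: 0.002
gripper_force: 6.7
```

```bash
python3 st.py
```

```text
14.6667 [0.5616 0.1932 0.1034] crest in tool [ 0.0146  0.0005 -0.0027] F tool [ -2.375    1.1675 -13.2724] [-0.34  0.88  0.02  1.23 -0.16  1.63 -1.78] 0.0022194477510290227 [ -4.8139 -34.701  177.2625]
```

jog_arm([
  [[0, 0, -0.03, 0, 0, 0, 1], [0, 0, -0.07, 0, 0, 0, 1], [0, 0, -0.11, 0, 0, 0, 1], [-0.03, 0.01, -0.135, 0, 0, 0, 1], [-0.0466, 0.0185, -0.14, 0, 0, 0, 1], [-0.0466, 0.0185, -0.14, 0, 0, 0, 1], [-0.0466, 0.0185, -0.14, 0, 0, 0, 1], [-0.0466, 0.0185, -0.14, 0, 0, 0, 1]],
])

```text
clock: 15.33
position: [0.6036, 0.1781, 0.2418]
ee_rot: [2.974, 0.103, -0.94]
force: [-0.5, 0.0, 1.0]
width: 0.003
gripper_force: 0.0
```

```bash
python3 st.py; python3 - <<'E'
from h import *
P=camera_params('wrist');im=get_image('wrist');q=proj('wrist',[[.5717,.169,.092]],P)[0];print(q)
x,y=np.round(q).astype(int);x-=22
cr=im[y-48:y+47,x-47:x+48,::-1];cv2.imwrite('pics/z6.png',cv2.resize(cr[::-1,::-1],None,fx=6,fy=6,interpolation=cv2.INTER_CUBIC))
E
```

```text
15.3333 [0.6036 0.1781 0.2418] crest in tool [ 0.0607 -0.0175  0.134 ] F tool [-1.0144 -0.0473 -0.5184] [-0.31  0.85  0.04  0.94 -0.16  1.95 -1.79] 0.003314088425475187 [ -4.8616 -34.9959 177.2016]
[281.61069117 124.73793995]
```

View pics/z6.png

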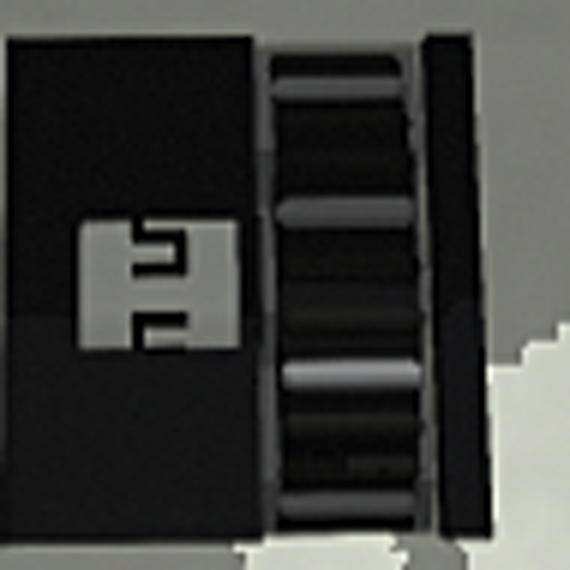

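jog_arm([
  [[0.035, -0.009, 0.01, 0, 0, 0, 1], [0.0741, -0.0185, 0.03, 0, 0, 0, 1], [0.0741, -0.0185, 0.07, 0, 0, 0, 1], [0.0741, -0.0185, 0.11, 0, 0, 0, 1], [0.0741, -0.0185, 0.125, 0, 0, 0, 1], [0.0741, -0.0185, 0.13, 0, 0, 0, 1], [0.0741, -0.0185, 0.135, 0, 0, 0, 1], [0.0741, -0.0185, 0.139, 0, 0, 0, 1], [0.0741, -0.0185, 0.14, 0, 0, 0, 1]],
])

```text
clock: 16.13
position: [0.5852, 0.1951, 0.0864]
ee_rot: [2.977, 0.103, -0.932]
force: [3.6, 1.2, 2.5]
width: 0.004
gripper_force: 1.3
```

jog_arm([
  [[0, 0, 0, 0, 0, 0, 1], [-0.0044, 0, -0.0012, 0, 0, 0, 1], [-0.009, 0, -0.0022, 0, 0, 0, 1], [-0.0134, 0, -0.0025, 0, 0, 0, 1], [-0.018, 0, -0.0022, 0, 0, 0, 1], [-0.0224, 0, -0.0012, 0, 0, 0, 1], [-0.0268, 0, 0, 0, 0, 0, 1], [-0.0268, 0, 0, 0, 0, 0, 1]],
])

```text
clock: 16.8
position: [0.5626, 0.1932, 0.1031]
ee_rot: [2.977, 0.103, -0.932]
force: [4.0, -0.2, 10.3]
width: 0.005
gripper_force: 5.3
```

```bash
python3 st.py
```

```text
16.8 [0.5626 0.1932 0.1031] crest in tool [ 0.0136  0.0004 -0.0024] F tool [ -2.6168   0.4287 -10.6776] [-0.34  0.88  0.02  1.22 -0.16  1.63 -1.78] 0.0050706628153204215 [ -4.7982 -34.6732 177.2732]
```

jog_arm([
  [[0, 0, -0.012, 0, 0, 0, 1], [0.009, 0, -0.014, 0, 0, 0, 1], [0.0176, 0, -0.012, 0, 0, 0, 1], [0.0176, 0, -0.007, 0, 0, 0, 1], [0.0176, 0, -0.0025, 0, 0, 0, 1], [0.0176, 0, -0.002, 0, 0, 0, 1], [0.0136, 0, -0.002, 0, 0, 0, 1], [0.0096, 0, -0.002, 0, 0, 0, 1], [0.0096, 0, -0.002, 0, 0, 0, 1]],
])

```text
clock: 17.55
position: [0.5711, 0.1936, 0.098]
ee_rot: [2.976, 0.102, -0.934]
force: [4.5, -1.2, 8.4]
width: 0.007
gripper_force: 4.4
```

```bash
python3 st.py
```

```text
17.55 [0.5711 0.1936 0.098 ] crest in tool [ 0.0037  0.0003 -0.0017] F tool [-1.1381  1.5338 -9.4311] [-0.34  0.9   0.02  1.2  -0.16  1.64 -1.78] 0.006816265624053978 [ -4.8065 -34.7429 177.2339]
```

jog_arm([
  [[0, 0, -0.03, 0, 0, 0, 1], [0, 0, -0.07, 0, 0, 0, 1], [-0.02, 0, -0.11, 0, 0, 0, 1], [-0.04, 0.01, -0.132, 0, 0, 0, 1], [-0.056, 0.0185, -0.138, 0, 0, 0, 1], [-0.056, 0.0185, -0.138, 0, 0, 0, 1], [-0.056, 0.0185, -0.138, 0, 0, 0, 1], [-0.056, 0.0185, -0.138, 0, 0, 0, 1]],
])

```text
clock: 18.22
position: [0.6045, 0.1781, 0.241]
ee_rot: [2.974, 0.103, -0.94]
force: [-0.4, -0.8, -0.4]
width: 0.003
gripper_force: 0.0
```

```bash
cat > dig.py <<'E'
import sys;from h import *
P=camera_params('wrist');im=get_image('wrist');q=proj('wrist',[[.5717,.169,.092]],P)[0];print(q)
x,y=np.round(q).astype(int)
cr=im[y-25:y+25,x-30:x+30][::-1,::-1];g=cr.mean(2)
print('rows',[(i,int(v)) for i,v in enumerate(np.percentile(g[:,18:42],80,axis=1))][8:44])
x-=22;cv2.imwrite(sys.argv[1],cv2.resize(im[y-48:y+47,x-47:x+48,::-1][::-1,::-1],None,fx=6,fy=6,interpolation=cv2.INTER_CUBIC))
E
python3 st.py; python3 dig.py pics/z7.png
```

```text
18.2167 [0.6045 0.1781 0.241 ] crest in tool [ 0.0595 -0.0176  0.1338] F tool [-0.1068  0.822   0.5768] [-0.31  0.85  0.04  0.94 -0.16  1.95 -1.79] 0.0026361804882907586 [ -4.8574 -34.9964 177.1971]
[281.47694934 126.25395978]
rows [(8, 13), (9, 13), (10, 14), (11, 13), (12, 13), (13, 17), (14, 75), (15, 136), (16, 126), (17, 128), (18, 123), (19, 121), (20, 121), (21, 121), (22, 120), (23, 121), (24, 122), (25, 133), (26, 125), (27, 123), (28, 121), (29, 120), (30, 119), (31, 118), (32, 118), (33, 118), (34, 113), (35, 80), (36, 13), (37, 19), (38, 21), (39, 21), (40, 22), (41, 22), (42, 21), (43, 22)]
```

View pics/z7.png

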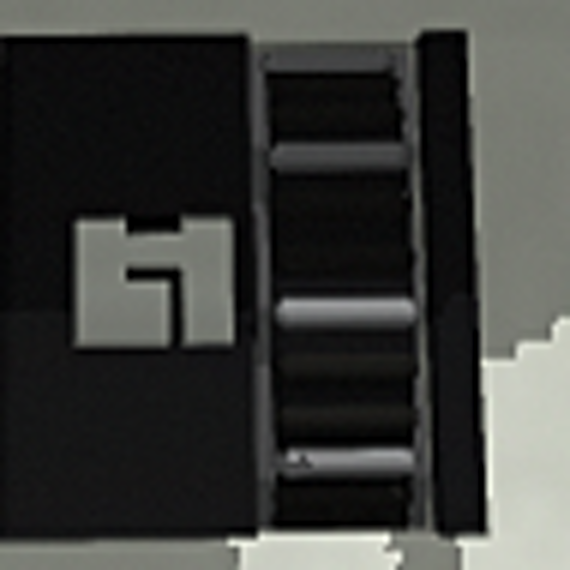

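jog_arm([
  [[0.03, -0.009, 0.01, 0, 0, 0, 1], [0.063, -0.0185, 0.03, 0, 0, 0, 1], [0.063, -0.0185, 0.07, 0, 0, 0, 1], [0.063, -0.0185, 0.11, 0, 0, 0, 1], [0.063, -0.0185, 0.125, 0, 0, 0, 1], [0.063, -0.0185, 0.13, 0, 0, 0, 1], [0.063, -0.0185, 0.135, 0, 0, 0, 1], [0.063, -0.0185, 0.138, 0, 0, 0, 1], [0.063, -0.0185, 0.138, 0, 0, 0, 1]],
])

```text
clock: 19.02
position: [0.578, 0.1946, 0.0941]
ee_rot: [2.977, 0.103, -0.933]
force: [-0.1, 0.3, 0.6]
width: -0.0
gripper_force: 0.0
```

```bash
python3 st.py
```

```text
19.0167 [0.578  0.1946 0.0941] crest in tool [-0.0043  0.0008 -0.001 ] F tool [-0.4555 -0.3302 -0.4677] [-0.34  0.92  0.02  1.17 -0.16  1.64 -1.78] -0.0003435087883138037 [ -4.8053 -34.6991 177.2848]
```

jog_arm([
  [[0, 0, 0.0015, 0, 0, 0, 1], [0, 0, 0.0015, 0, 0, 0, 1], [0, 0, 0.0015, 0, 0, 0, 1]],
])

```text
clock: 19.27
position: [0.5778, 0.1946, 0.0934]
ee_rot: [2.978, 0.102, -0.931]
force: [3.5, -0.2, 5.4]
width: 0.003
gripper_force: 3.3
```

```bash
python3 st.py
```

```text
19.2667 [0.5778 0.1946 0.0934] crest in tool [-0.0044  0.0008 -0.0016] F tool [-0.2196  0.3887 -6.4514] [-0.34  0.92  0.02  1.18 -0.16  1.64 -1.78] 0.0034403340734534583 [ -4.7746 -34.6106 177.3247]
```

Firm contact at 6.5 N; stroke 5 mm up the slope, then lift and look.

jog_arm([
  [[-0.002, 0, 0, 0, 0, 0, 1], [-0.004, 0, 0, 0, 0, 0, 1], [-0.0052, 0, 0, 0, 0, 0, 1], [-0.0052, 0, 0, 0, 0, 0, 1], [-0.0052, 0, 0, 0, 0, 0, 1]],
])

```text
clock: 19.68
position: [0.5735, 0.1941, 0.0963]
ee_rot: [2.978, 0.102, -0.93]
force: [5.0, 1.3, 6.7]
width: 0.004
gripper_force: 4.2
```

```bash
python3 st.py
```

```text
19.6833 [0.5735 0.1941 0.0963] crest in tool [ 0.0008  0.0006 -0.0017] F tool [ 0.3704 -0.9775 -8.3664] [-0.34  0.91  0.02  1.19 -0.16  1.64 -1.78] 0.0035177075661862365 [ -4.7729 -34.6081 177.3188]
```

jog_arm([
  [[0, 0, -0.03, 0, 0, 0, 1], [0, 0, -0.07, 0, 0, 0, 1], [-0.02, 0, -0.11, 0, 0, 0, 1], [-0.04, 0.01, -0.132, 0, 0, 0, 1], [-0.06, 0.0185, -0.138, 0, 0, 0, 1], [-0.06, 0.0185, -0.138, 0, 0, 0, 1], [-0.06, 0.0185, -0.138, 0, 0, 0, 1], [-0.06, 0.0185, -0.138, 0, 0, 0, 1]],
])

```text
clock: 20.35
position: [0.6025, 0.1778, 0.2418]
ee_rot: [2.975, 0.103, -0.938]
force: [-0.7, 1.1, -0.8]
width: 0.003
gripper_force: 0.0
```

```bash
python3 st.py; python3 dig.py pics/z8.png
```

```text
20.35 [0.6025 0.1778 0.2418] crest in tool [ 0.0613 -0.0177  0.1334] F tool [-0.0842 -1.1126  1.012 ] [-0.31  0.85  0.04  0.95 -0.16  1.94 -1.79] 0.0031645168417597114 [ -4.8334 -34.8913 177.2263]
[281.35783623 123.96756837]
rows [(8, 14), (9, 14), (10, 14), (11, 14), (12, 11), (13, 11), (14, 55), (15, 135), (16, 127), (17, 122), (18, 122), (19, 122), (20, 121), (21, 130), (22, 121), (23, 122), (24, 121), (25, 122), (26, 123), (27, 124), (28, 124), (29, 123), (30, 121), (31, 117), (32, 117), (33, 114), (34, 115), (35, 108), (36, 7), (37, 19), (38, 22), (39, 22), (40, 21), (41, 22), (42, 21), (43, 22)]
```

View pics/z8.png

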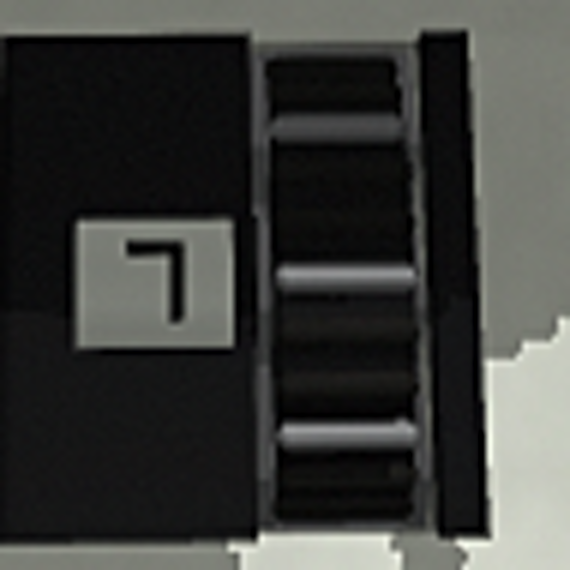

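The 7 runs from row 240 to 323 and the window from 218 to 350, so it is centred to about 0.3 mm. The gripper is clear of everything.

```bash
python3 -c "
from cell import sign_off;print(sign_off())"
```

```text
the job is handed in; nothing more can be done
None
```

I turned both wing bolts clockwise to their stops and rolled the thumbwheel until the 7 stood centred in its window to about 0.3 mm. I didn't touch the bottles or the spanner, and I handed the job in at about 20 s of the 72 s allowed; the hand-in gave no verdict.

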